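# Lock the copper printing block into the bay that suits it

## Robot

A 6-joint arm with a two-finger parallel gripper is mounted at the origin on the work surface. World frame = base frame: x ahead of the robot, y to its left, z up, the work surface at z = 0. Lengths are in mm, angles in rad, forces in N, time in s.
With the tool pointing down it reaches from about 275 to 750 mm from the base axis. Payload 10.2 kg.
Tool frame: the origin (TCP) lies between the finger pads; the fingertips stand 8 mm ahead of it and the grasp point (between the pads) lies 11 mm behind it; z points along the fingers, y is the line along which they close (so a half turn about z gives the same grasp; the last joint's range is limited). The gripper opens to 85 mm and grips with 20 to 120 N. Pads are 22 mm wide; open, the fingers measure 114 mm over their backs; the gripper's body (76 mm by 85 mm) begins 54 mm behind the grasp point. The pads swing forward as they close: fully open they stand 13 mm farther back than shut.
Start: joints at [-1.532, 0.313, 1.498, -0, 1.331, -0.223], TCP at [135.867, -507.121, 239.294] pointing down, gripper open.
Joint ranges: [-2.94, 2.94], [-0.97, 2.17], [0.19, 2.56], [-1.23, 4.37], [0.02, 3.11], [-2.88, 2.88]. Speed limits (rad/s): [2.39, 2.39, 3.01, 3.14, 3.14, 3.14].

## Interface

Orientations are given as a unit quaternion [w, x, y, z].
In Python, from rig import * gives the robot as it stands.
- The arm moves only by the shell command python3 -m handwheel 'ROWS' [FORCE]. ROWS is JSON, a list that holds one entry, the list of rows, each a list of 7 numbers: the shift along the world's x, y, z in mm, then the turn, a rotation vector about the world's x, y, z in degrees, then the opening, from -1 (shut) to 1 (fully open). A call has 1 to 8 rows; each row shifts and turns the commanded pose from where the row before left it; what a row does not reach is not made up. A row lasts 1/8 s, in which the tool goes at most 62.5 mm and 10.7 degrees, less where a joint would pass 70% of its speed; a pose out of reach is approached as far as the arm can. A call is refused whole if a number of a shift passes 62.5 or a number of a turn 10.7, either way. A call with a gripper value outside its range is refused whole. The fingers move at their own pace and stop on an object; FORCE is the grip in N (left out, the last holds). Time passes only in rows, so rows that do not move let the fingers close. It gives the time, the measured TCP pose, the force, the opening and the grip force at its end, in the units of the state.
- sense(): the state, without advancing time (a new reading comes with each control period).
- capture(name): name is "scene" or "top" or "wrist"; returns a dict with "image" (480x640x3 uint8, red, green, blue), "fx", "fy", "cx", "cy" (pixels), "dist_coeffs" ([k1, k2, p1, p2, k3] as OpenCV has them; the pictures are not rectified), "rvec" (rotation vector, rad) and "tvec" (3), from world to camera coordinates, as OpenCV has them; the wrist camera has in their place "hand_eye" (4x4, takes a point from camera to tool coordinates, whose origin is the TCP and whose axes are the flange's). Camera axes: x right, y down, z forward; pixel columns grow to the right and rows downward; lengths in mm; the calibration is good to about 2 mm. A picture is of the moment at which its call begins: read the wrist's pose just before it. There is no depth.
- finish_job(): hands the job in; it is judged then, once.
The state is a dict: "time_s": time; "joints": joint angles; "dq": joint speeds; "tau": joint torques, N m; "eef_pos": TCP position; "ee_rot": TCP orientation; "force": force on the tool from outside, world axes, zero at the start; "wrist_torque": the same for the moment, N m; "grip_width": opening from 0.0 (shut) to 1.0 (fully open); "grip_force": force on a finger pad.
Only numpy, scipy, OpenCV 4.12 (cv2) and the standard library are available. Lean on these libraries where they do the work, as an engineer would, in place of code of your own. Each camera call takes 0.05 s, during which the arm holds its last target. There are 200 camera calls.

## Task

Lock up the copper printing block for printing: look at the steel stops at the back of the two bays and slide the block, end on as it lies, into the one bay where, right home against the stop, its outer end will be flush with the mouth. Then swing that bay's gate fully shut across its end. Do not try the block in the other bay, leave the other gate open, and leave the other things on the bench where they are.

Things in the scene. Friction and masses are not known exactly. Their poses are not given: they have to be found in the camera images.
- block: Wooden block faced with a copper plate: 90 mm wide (its x), 120 mm long (its y), 22 mm tall, 0.36 kg, lying loose on the bench, copper up, to the right of the frame. Origin: centre of its underside. It starts with its y axis within about 45 degrees of the frame's y axis. Push it by its sides.
- frame: E of pale wooden fences (14 mm thick, 22 mm tall, round noses) fixed to the bench: two equal bays, 98 mm wide, 165 mm deep from mouth to back fence, the bench as floor. Origin: bench level, centre line of the middle fence, in the plane of the mouth. y points from the mouth into the bays, x from the near bay (centre line x = -56 mm) to the far bay (x = +56 mm), away from the robot.
- stop_short: Dark steel stop block fixed at the back of one of the bays: 90 mm wide, 45 mm deep, 22 mm tall, so 120 mm are left in front of it up to the mouth. Origin: middle of its back face, at bench level. Axes as the frame's.
- stop_long: The same, but 75 mm deep, fixed in the other bay: only 90 mm are left in front of it.
- stop_short_face (a point): Middle of the 45 mm stop's front face, at bench level; axes as the frame's.
- stop_long_face (a point): Middle of the 75 mm stop's front face, at bench level; axes as the frame's.
- gate_near (a joint): Gate of the near bay: a steel bar 108 mm long, 12 mm thick, its top 22 mm above the bench, on an upright hinge pin at the near outer fence's mouth end. 0 = fully shut, lying across the mouth 3 mm in front of it; it grows as the gate opens, to 2.0 rad; at 1.57 it points straight out of the mouth (frame -y). It stays where left.
- gate_far (a joint): Gate of the far bay: the mirror image, hinged at the far outer fence. Same joint values.
- gate_near_hinge (a point): Hinge axis of the near gate, 22 mm above the bench: at frame x = -112, y = -9 mm.
- gate_far_hinge (a point): Hinge axis of the far gate: at frame x = +112, y = -9 mm.
- gate_near_post (a point): Top of the upright black post on the near gate: 14 mm across, 90 mm from the hinge, top 50 mm above the bench.
- gate_far_post (a point): The same on the far gate.
- ink_tin: Small plain steel tin, 48 mm across, 40 mm tall, standing on the bench beside the near gate. A bystander. Origin: centre of its underside.
- weight: Round brass paperweight with a knob on top, 48 mm across, 45 mm tall, standing on the bench beside the far gate. A bystander. Origin: centre of its underside.
- file: Flat file with an orange and black handle, 290 mm long, 30 mm wide, 20 mm tall, lying to the right. Origin 170 mm from its tip; its x axis points to the tip. A bystander.
- oilstone: Whitish sharpening stone, 150 x 50 x 25 mm, lying beyond the frame. Origin under its centre, x along its length. A bystander.
- brayer: Ink roller, 100 mm wide and 40 mm across, with a wooden handle 200 mm behind it, lying to the left. Origin under the roller's middle, handle to its -x. A bystander.
- bottle: White plastic bottle, 66 mm across, 180 mm tall, standing to the left, behind the frame. A bystander. Origin: centre of its underside.
- brush_cup: White ceramic cup, 76 mm across, 90 mm tall, standing to the right. A bystander. Origin: centre of its underside.

How it is judged (in metres and radians):
On the way, in this order (a step that is already met when the one before it is completed fails the run):
1. the block is home against the stop that leaves it flush, its gate still open (y of block in the frame of stop_short_face between -0.0645 and -0.055 m and x of block in the frame of stop_short_face between -0.008 and 0.008 m and angle between the y axis of block and the y axis of frame, either way round below 0.08 rad and height (world z) of block below 0.004 m and angle between block's own z axis and vertical below 0.05 rad and value of joint each of gate_near, gate_far above 0.1 rad), for 0.2 s.
2. the gate of that bay is shut (((x of stop_short_face in the frame of frame below 0 m and value of joint gate_near below 0.08 rad and value of joint gate_far above 1.3 rad) or (x of stop_short_face in the frame of frame above 0 m and value of joint gate_far below 0.08 rad and value of joint gate_near above 1.3 rad))), for 0.2 s.
At the end, for the whole second after the job is handed in: The block lies flat and at rest in the bay with the 45 mm stop, within 4.5 mm of the stop's face, within 8 mm of the bay's centre line and 0.08 rad of the frame's direction; that bay's gate is within 0.08 rad of fully shut and the other gate is still open (above 1.3 rad) (y of block in the frame of stop_short_face between -0.0645 and -0.055 m and x of block in the frame of stop_short_face between -0.008 and 0.008 m and angle between the y axis of block and the y axis of frame, either way round below 0.08 rad and height (world z) of block below 0.004 m and angle between block's own z axis and vertical below 0.05 rad and ((x of stop_short_face in the frame of frame below 0 m and value of joint gate_near below 0.08 rad and value of joint gate_far above 1.3 rad) or (x of stop_short_face in the frame of frame above 0 m and value of joint gate_far below 0.08 rad and value of joint gate_near above 1.3 rad)) and linear speed of block below 0.01 m/s); the robot touches nothing.
It fails at once if the block is pushed into the bay with the 75 mm stop (more than 30 mm past its mouth) (x of block in the frame of stop_long_face between -0.03 and 0.03 m and y of block in the frame of stop_long_face above -0.12 m).
It fails at once if a bystander is moved more than 40 mm (distance of any of ink_tin, weight, file, oilstone, brayer, bottle, brush_cup from where it was at the start of the episode above 0.04 m).
It also fails if it takes over 70 s, if anything falls off the work surface, if the arm or the gripper's body presses on something with over 40 N, if the wrist force passes 120 N, or if a joint passes its speed limit or range.

## Working session

There is one attempt and no reset: what is moved stays moved. The work goes in short steps, Python scripts to look and compute and a shell command to move; the robot and the scene stay as the last step left them, time stands still between calls to the robot, and variables do not carry over. Pictures are saved under pics/ and viewed, at most 10 in all, crops included, and the job is handed in when it is done.

```bash
mkdir -p pics; ls; cat > h.py <<'E'
from rig import *
import numpy as np, cv2
def K(c): return np.array([[c["fx"],0,c["cx"]],[0,c["fy"],c["cy"]],[0,0,1.]]),np.array(c["dist_coeffs"],float)
def ray(c,uv,z):
    k,d=K(c); R=cv2.Rodrigues(np.array(c["rvec"],float))[0]; t=np.array(c["tvec"],float).reshape(3)
    p=cv2.undistortPoints(np.array(uv,float).reshape(-1,1,2),k,d).reshape(-1,2)
    D=np.c_[p,np.ones(len(p))]@R; o=-R.T@t
    return o+D*((z-o[2])/D[:,2])[:,None]
def save(c,n): cv2.imwrite("pics/"+n,c["image"][:,:,::-1])
E
python3 - <<'E'
from h import *
for n in("top","scene"):
    c=capture(n); save(c,n+"0.png"); R=cv2.Rodrigues(np.array(c["rvec"],float))[0]; print(n,-R.T@np.array(c["tvec"]).reshape(3))
print(sense()["ee_rot"])
E
```

```text
pics
top [ 509.11324895  -85.75292876 1307.07261888]
scene [ 1151.42123564 -1051.85640561   848.05989348]
[-5.72807245e-04  9.91445891e-01  1.30517101e-01  5.15270850e-05]
```

View pics/top0.png

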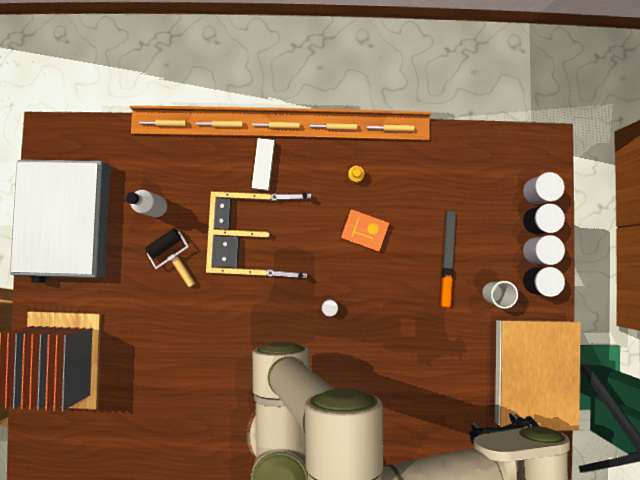

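View pics/scene0.png

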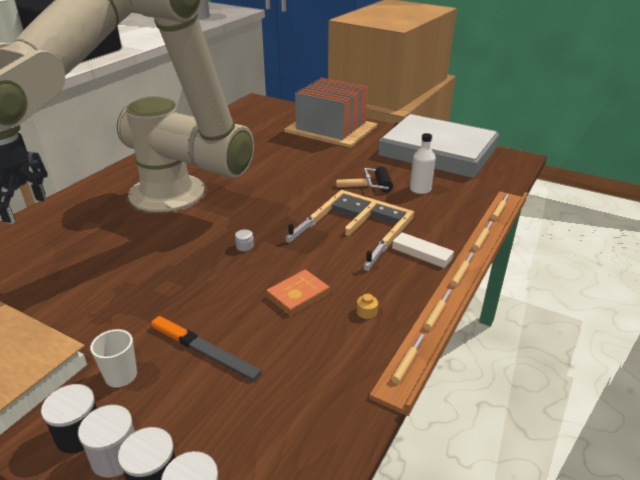

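The top picture shows the frame at (240,233) with its mouth to the right. The far (upper) bay at (222,213) has the shallower stop, and the near bay at (226,252) has the deeper one. The block is at (366,230), the weight at (356,173) and the tin at (330,308). The scene view agrees. Next I measure them.

```bash
python3 - <<'E'
from h import *
c=capture("top"); im=c["image"]; hsv=cv2.cvtColor(im,cv2.COLOR_RGB2HSV)
def big(m,x0,y0,x1,y1):
    k=np.zeros_like(m);k[y0:y1,x0:x1]=m[y0:y1,x0:x1]
    cs,_=cv2.findContours(k,cv2.RETR_EXTERNAL,cv2.CHAIN_APPROX_NONE); return max(cs,key=cv2.contourArea)
m=cv2.inRange(hsv,(3,150,170),(25,255,255))
b=big(m,330,200,400,260); W=ray(c,b.reshape(-1,2),22)[:,:2].astype(np.float32)
r=cv2.minAreaRect(W); print("block",r,cv2.boxPoints(r).round(1).tolist())
m=cv2.inRange(hsv,(12,60,130),(28,190,255))
f=big(m,195,180,280,285); W=ray(c,f.reshape(-1,2),22)[:,:2].astype(np.float32)
r=cv2.minAreaRect(W); print("frame",r,cv2.boxPoints(r).round(1).tolist())
m=cv2.inRange(hsv,(0,0,30),(180,90,110))
for bb in((210,194,240,231),(205,235,245,272)):
    s=big(m,*bb); r=cv2.minAreaRect(ray(c,s.reshape(-1,2),22)[:,:2].astype(np.float32)); print("stop",r)
for n,p,z in(("weight",(356,173),40),("tin",(330,308),40),("hinge far",(274,198),22),("hinge near",(270,272),22),("far tip",(310,196),22),("near tip",(308,276),22),("mid nose",(270,235),22),("oil",(263,165),25)): print(n,ray(c,[p],z).round(1))
cv2.imwrite("pics/crop.png",cv2.resize(im[140:330,190:460,::-1],None,fx=2.9,fy=2.9,interpolation=cv2.INTER_CUBIC))
E
```

```text
block ((607.6795043945312, -212.25779724121094), (120.25279235839844, 91.20220947265625), 71.451904296875) [[545.2999877929688, -254.8000030517578], [631.7999877929688, -283.79998779296875], [670.0, -169.8000030517578], [583.5999755859375, -140.6999969482422]]
frame ((591.0475463867188, 158.71969604492188), (181.70179748535156, 241.50045776367188), 88.60296630859375) [[468.1000061035156, 70.80000305175781], [709.5, 65.0], [714.0, 246.60000610351562], [472.5, 252.5]]
stop ((647.6535034179688, 206.92803955078125), (45.296165466308594, 90.66568756103516), 88.15042877197266)
stop ((535.61083984375, 195.0572509765625), (75.47821044921875, 91.41510009765625), 88.77449798583984)
weight [[ 771.7 -182.4   40. ]]
tin [[ 379.  -115.2   40. ]]
hinge far [[695.5  56.4  22. ]]
hinge near [[477.8  62.   22. ]]
far tip [[703.8 -49.5  22. ]]
near tip [[468.7 -49.3  22. ]]
mid nose [[586.  65.  22.]]
oil [[792.5  91.5  25. ]]
```

View pics/crop.png

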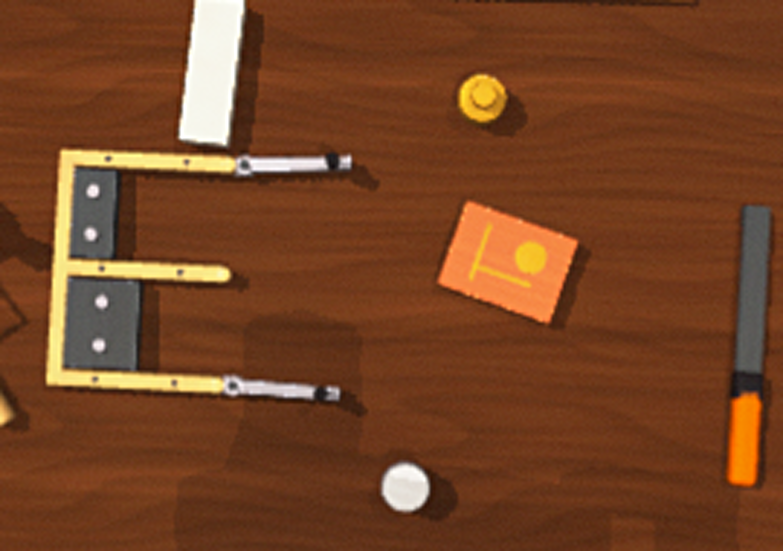

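The far bay has the 45 mm stop. The block is 90 mm wide, too wide to grip, so I'll push its rear end with both fingertips. The path is a 17° arc of about 172 mm, which lines it up with the bay, then straight in.

```bash
python3 -m handwheel '[[[55,25.5,0,0,0,7.06,0.4],[55,25.5,0,0,0,7.06,0.4],[55,25.5,0,0,0,7.06,0.4],[55,25.5,0,0,0,7.06,0.4],[55,25.5,0,0,0,7.06,0.4],[55,25.5,0,0,0,7.06,0.4],[55,25.5,0,0,0,7.06,0.4],[56,25.5,0,0,0,7.06,0.4]]]' 40; python3 -m handwheel '[[[0,0,-50,0,0,0,0.4],[0,0,-50,0,0,0,0.4],[0,0,-40,0,0,0,0.4],[0,0,0,0,0,0,0.4]]]'
python3 - <<'E'
from h import *
s=sense();print(s["joints"],s["eef_pos"],s["ee_rot"],s["grip_width"]); c=capture("wrist"); save(c,"w1.png"); print(np.array(c["hand_eye"]).round(3).tolist())
E
```

```text
time_s: 1.15
eef_pos: [578.5, -302.0, 239.1]
ee_rot: [-0.0, 0.81, 0.586, -0.0]
force: [-0.2, -1.5, -0.3]
grip_width: 0.702
grip_force: 0.0
time_s: 1.65
eef_pos: [575.6, -302.1, 96.3]
ee_rot: [-0.003, 0.812, 0.584, -0.001]
force: [-0.2, -0.0, 1.0]
grip_width: 0.697
grip_force: 0.0
[-6.63249464e-01  7.18401841e-01  1.24507117e+00 -2.05260338e-05
  1.18465854e+00 -3.39998452e-01] [ 575.58775658 -302.13735182   96.29483824] [-0.00313603  0.81167401  0.58410154 -0.0009245 ] 0.6967029892923302
[[0.0, -0.963, -0.27, 67.517], [1.0, 0.0, 0.001, -0.252], [-0.001, -0.27, 0.963, -134.021], [0.0, 0.0, 0.0, 1.0]]
```

View pics/w1.png

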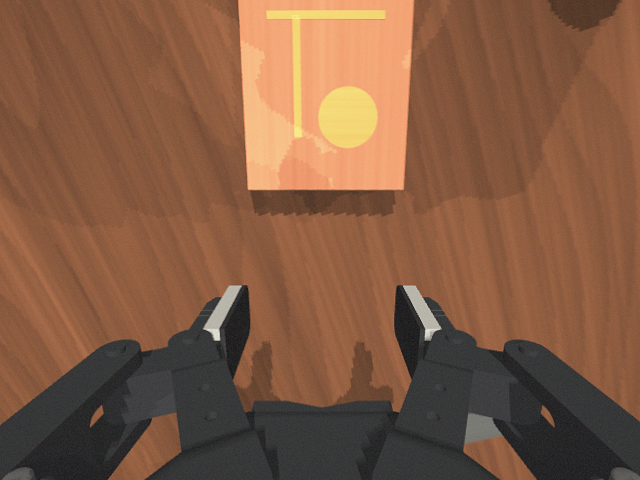

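The block is centred between the fingers and square to the tool: its rear edge runs from (249,190) to (403,190). I lower the tool, make contact and check the force.

```bash
python3 -m handwheel '[[[0.5,0,-40,0,0,0,0.4],[0.5,0,-30,0,0,0,0.4],[0,0,-14,0,0,0,0.4],[0,0,0,0,0,0,0.4],[3.2,9.5,0,0,0,0,0.4],[2.5,7.6,0,0,0,0,0.4],[2,6,0,0,0,0,0.4],[0,0,0,0,0,0,0.4]]]'
```

```text
time_s: 2.7
eef_pos: [585.9, -279.4, 15.6]
ee_rot: [0.0, 0.811, 0.584, 0.0]
force: [-0.1, 0.5, 0.7]
grip_width: 0.697
grip_force: 0.0
```

```bash
python3 -m handwheel '[[[5.1,11.5,-2,0,0,1.07,0.4],[4.9,11.6,-1,0,0,1.07,0.4],[4.7,11.7,0,0,0,1.07,0.4],[4.5,11.8,0,0,0,1.07,0.4],[4.3,11.8,0,0,0,1.07,0.4],[4.0,11.9,0,0,0,1.07,0.4],[3.8,12,0,0,0,1.07,0.4],[3.6,12.1,0,0,0,1.07,0.4]]]'
cat > look.py <<'E'
from h import *
import sys
c=capture("top"); im=c["image"]; hsv=cv2.cvtColor(im,cv2.COLOR_RGB2HSV)
m=cv2.inRange(hsv,(3,150,150),(25,255,255)); m[:200]=0;m[270:]=0;m[:,:int(sys.argv[1])]=0;m[:,400:]=0
b=max(cv2.findContours(m,0,1)[0],key=cv2.contourArea)
W=ray(c,b.reshape(-1,2),22)[:,:2].astype(np.float32); r=cv2.minAreaRect(W)
print(np.round(r[0],1),np.round(r[1],1),r[2], "centreline x there",647.1+.0244*(r[0][1]-184.4)); print(cv2.boxPoints(r).round(1).tolist())
q=sense()["ee_rot"]; print("tool heading",2*np.degrees(np.arctan2(q[2],q[1])),sense()["eef_pos"])
cv2.imwrite("pics/"+sys.argv[2],cv2.resize(im[140:330,190:460,::-1],None,fx=2.9,fy=2.9,interpolation=cv2.INTER_CUBIC))
E
python3 look.py 285 t2.png
```

```text
time_s: 3.7
eef_pos: [621.0, -186.1, 13.0]
ee_rot: [0.001, 0.766, 0.643, -0.0]
force: [-1.4, -5.3, 4.9]
grip_width: 0.695
grip_force: 2.6
[637.1 -90.6] [63.4 90.2] 79.98204040527344 centreline x there 640.3909524176025
[[587.2000122070312, -113.9000015258789], [676.0, -129.60000610351562], [687.0999755859375, -67.19999694824219], [598.2000122070312, -51.5]]
tool heading 80.17907435066017 [ 621.2898543  -184.36457394   12.83365295]
```

View pics/t2.png

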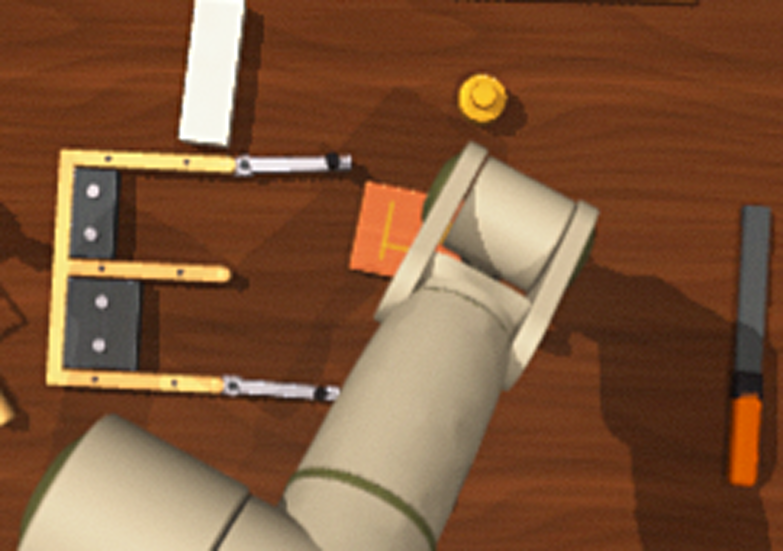

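The block is tracking the arc: it is at 80° heading with its front edge midpoint at (643,-59), clear of the far gate. I continue with the second half.

```bash
python3 -m handwheel '[[[3.4,12.1,0,0,0,1.07,0.4],[3.2,12.2,0,0,0,1.07,0.4],[2.9,12.3,0,0,0,1.07,0.4],[2.7,12.3,0,0,0,1.07,0.4],[2.4,12.4,0,0,0,1.07,0.4],[2.1,12.4,0,0,0,1.07,0.4],[1.9,12.4,0,0,0,1.07,0.4],[1.6,12.4,0,0,0,1.07,0.4]]]'
python3 look.py 250 t3.png
```

```text
time_s: 4.75
eef_pos: [641.1, -87.5, 12.8]
ee_rot: [0.001, 0.716, 0.699, 0.0]
force: [-0.4, -5.0, 4.5]
grip_width: 0.699
grip_force: 2.5
[642.2  20.4] [41.6 89.7] 86.4392318725586 centreline x there 643.0986949102784
[[596.0999755859375, 2.4000000953674316], [685.5999755859375, -3.0999999046325684], [688.2000122070312, 38.400001525878906], [598.7000122070312, 44.0]]
tool heading 88.72418783654417 [641.06880812 -85.73659424  12.60693783]
```

View pics/t3.png

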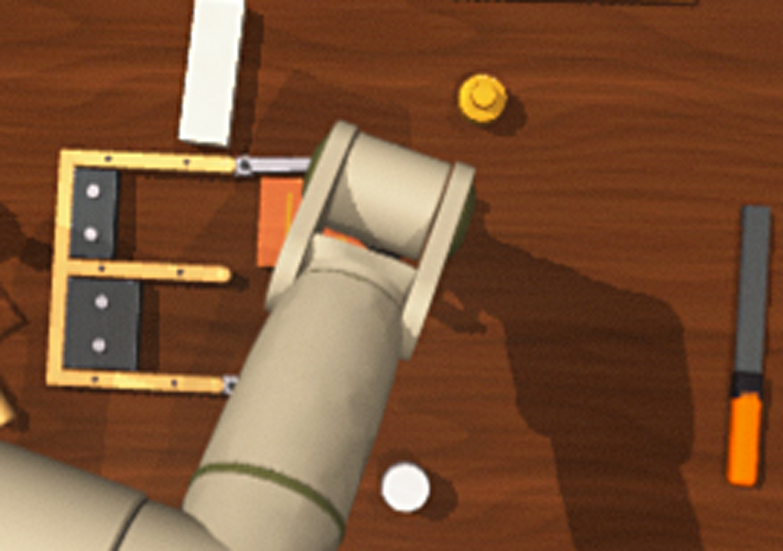

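The block is lined up at the mouth: the front edge midpoint is (643.5,41) against a centre line at 643.6. I narrow the fingers for clearance to the gate post, then push straight in.

```bash
python3 -m handwheel '[[[0,-5,0,0,0,0,0.4],[0,0,0,0,0,0,0],[0,0,0,0,0,0,0],[0.1,5,0,0,0,0,0],[0.3,12,0,0,0,0,0],[0.3,12,0,0,0,0,0],[0.3,12,0,0,0,0,0],[0.3,12,0,0,0,0,0]]]'; python3 -m handwheel '[[[0.3,12,0,0,0,0,0],[0.3,12,0,0,0,0,0],[0.3,12,0,0,0,0,0],[0.3,12,0,0,0,0,0],[0.3,12,0,0,0,0,0]]]'
```

```text
time_s: 5.8
eef_pos: [641.9, -38.1, 12.3]
ee_rot: [-0.0, 0.716, 0.699, -0.0]
force: [-0.3, -2.6, -1.1]
grip_width: 0.503
grip_force: 1.1
time_s: 6.42
eef_pos: [643.4, 21.7, 12.3]
ee_rot: [-0.0, 0.716, 0.698, -0.0]
force: [-0.5, -2.0, -1.9]
grip_width: 0.501
grip_force: 1.0
```

```bash
python3 -m handwheel '[[[0.2,10,0,0,0,0,0],[0.2,10,0,0,0,0,0],[0.1,6,0,0,0,0,0],[0.1,4,0,0,0,0,0],[0,3,0,0,0,0,0],[0,2,0,0,0,0,0],[0,0,0,0,0,0,0]]]'; python3 -m handwheel '[[[0,2,0,0,0,0,0],[0,1,0,0,0,0,0],[0,0,0,0,0,0,0]]]'
```

```text
time_s: 7.3
eef_pos: [644.1, 56.1, 12.4]
ee_rot: [-0.0, 0.716, 0.698, 0.0]
force: [0.3, -0.4, -0.2]
grip_width: 0.503
grip_force: 0.0
time_s: 7.68
eef_pos: [644.2, 58.1, 12.4]
ee_rot: [0.001, 0.716, 0.698, -0.0]
force: [0.8, -5.6, -0.9]
grip_width: 0.501
grip_force: 2.8
```

```bash
python3 -m handwheel '[[[0,1.5,0,0,0,0,0],[0,1.5,0,0,0,0,0],[0,0,0,0,0,0,0]]]'
```

```text
time_s: 8.05
eef_pos: [644.3, 58.2, 12.5]
ee_rot: [0.002, 0.716, 0.698, -0.002]
force: [-1.7, -19.3, 0.3]
grip_width: 0.499
grip_force: 9.8
```

The block is home: it stalled at 58.2 with 19 N. I back off and lift, then locate the post from the first picture and check the block.

```bash
python3 -m handwheel '[[[0,-15,0,0,0,0,0],[0,-40,0,0,0,0,-1],[0,-40,0,0,0,0,-1],[0,-40,40,0,0,0,-1],[0,-40,45,0,0,0,-1],[0,-30,45,0,0,0,-1],[0,0,0,0,0,0,-1]]]'
python3 - <<'E'
from h import *
c=capture("top")
i0=cv2.imread("pics/top0.png")
for nm,im in(("start",i0),("now",c["image"][:,:,::-1])):
    g=cv2.cvtColor(im,cv2.COLOR_BGR2GRAY)[188:204,296:314]; ys,xs=np.nonzero(g<40)
    if len(xs): print(nm,len(xs),xs.mean()+296,ys.mean()+188,ray(c,[(xs.mean()+296,ys.mean()+188)],42))
print(sense()["eef_pos"])
cv2.imwrite("pics/t4.png",cv2.resize(c["image"][140:330,190:460,::-1],None,fx=2.9,fy=2.9,interpolation=cv2.INTER_CUBIC))
E
```

```text
time_s: 8.93
eef_pos: [645.3, -145.7, 146.3]
ee_rot: [0.003, 0.717, 0.697, 0.002]
force: [0.1, 0.4, -0.3]
grip_width: -0.003
grip_force: 0.0
start 17 303.11764705882354 195.94117647058823 [[700.48167447 -30.10478379  42.        ]]
now 33 303.3939393939394 197.6969696969697 [[695.37408128 -31.03516628  42.        ]]
[ 644.39815542 -143.89369181  143.50388546]
```

View pics/t4.png

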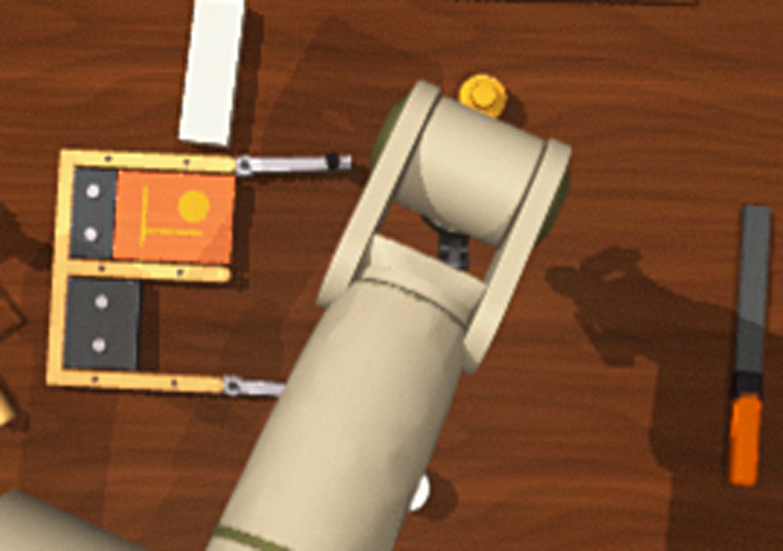

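The block is home and its outer end is flush with the mouth. The far gate's post is at (333,161) in the crop, about (701,-33) mm. I move outside the post, lower, then sweep it around the hinge at (699.5,55).

```bash
python3 -m handwheel '[[[30,37,0,0,0,0,-1],[30,37,0,0,0,0,-1],[31,36,0,0,0,0,-1],[0,0,0,0,0,0,-1],[0,0,-50,0,0,0,-1],[0,0,-40,0,0,0,-1],[0,0,-14,0,0,0,-1],[0,0,0,0,0,0,-1]]]'
```

```text
time_s: 9.98
eef_pos: [734.7, -33.1, 37.9]
ee_rot: [-0.001, 0.716, 0.698, -0.0]
force: [0.0, -0.5, 0.8]
grip_width: -0.0
grip_force: 0.0
```

```bash
python3 -m handwheel '[[[-8,-1,0,0,0,0,-1],[-8,-1,0,0,0,0,-1],[-12,-1,0,0,0,0,-1],[-12,-1,0,0,0,0,-1],[-12,1.5,0,0,0,0,-1],[-11.7,2.7,0,0,0,0,-1],[-11,4.5,0,0,0,0,-1],[-10.8,5.6,0,0,0,0,-1]]]'; python3 -m handwheel '[[[-9.5,7.3,0,0,0,0,-1],[-8.9,8.2,0,0,0,0,-1],[-7.2,9.5,0,0,0,0,-1],[-6.6,10.2,0,0,0,0,-1],[-5,12,0,0,0,0,-1],[0,0,0,0,0,0,-1]]]'
```

```text
time_s: 10.98
eef_pos: [649.8, -23.0, 39.8]
ee_rot: [0.001, 0.716, 0.698, 0.001]
force: [2.0, 0.7, -0.6]
grip_width: -0.0
grip_force: 0.4
time_s: 11.72
eef_pos: [612.0, 25.5, 38.3]
ee_rot: [-0.0, 0.715, 0.699, -0.0]
force: [-0.2, -0.0, -0.2]
grip_width: 0.004
grip_force: 0.0
```

```bash
python3 -m handwheel '[[[-2.5,7,0,0,0,0,-1],[-1,5,0,0,0,0,-1],[0,3,0,0,0,0,-1],[0,0,0,0,0,0,-1]]]'
```

```text
time_s: 12.22
eef_pos: [608.8, 39.6, 38.2]
ee_rot: [-0.0, 0.716, 0.698, -0.0]
force: [0.1, -1.0, -0.4]
grip_width: -0.003
grip_force: 0.0
```

Near shut. I press gently until it stalls.

```bash
python3 -m handwheel '[[[0,3,0,0,0,0,-1],[0,2,0,0,0,0,-1],[0,0,0,0,0,0,-1]]]'
```

```text
time_s: 12.6
eef_pos: [608.8, 43.2, 38.3]
ee_rot: [0.001, 0.716, 0.698, -0.001]
force: [0.0, -7.7, 0.4]
grip_width: 0.001
grip_force: 3.8
```

```bash
python3 -m handwheel '[[[0,1.5,0,0,0,0,-1],[0,1,0,0,0,0,-1],[0,0,0,0,0,0,-1]]]'
```

```text
time_s: 12.98
eef_pos: [608.8, 43.5, 38.3]
ee_rot: [0.002, 0.716, 0.698, -0.002]
force: [-3.0, -19.0, 1.4]
grip_width: -0.003
grip_force: 9.5
```

Stalled at 43.5 with 19 N, so the gate is against its shut stop. I retreat clear and check.

```bash
python3 -m handwheel '[[[0,-20,0,0,0,0,-1],[0,-45,0,0,0,0,-1],[0,-45,40,0,0,0,-1],[0,-60,20,0,0,0,-1],[-5,-60,20,0,0,0,-1],[-30,-50,0,0,0,0,-1],[-30,-50,0,0,0,0,-1],[0,0,0,0,0,0,-1]]]'
python3 look.py 225 t5.png
```

```text
time_s: 13.98
eef_pos: [542.1, -285.0, 117.9]
ee_rot: [0.0, 0.718, 0.697, 0.0]
force: [0.4, 0.3, 0.3]
grip_width: 0.0
grip_force: 0.0
[643.  130.5] [126.4  95.7] 88.43511962890625 centreline x there 645.7847268164063
[[593.5, 68.5999984741211], [689.0999755859375, 66.0], [692.5, 192.39999389648438], [596.9000244140625, 195.0]]
tool heading 88.42079802936611 [ 543.14108684 -283.06423001  117.82689528]
```

View pics/t5.png

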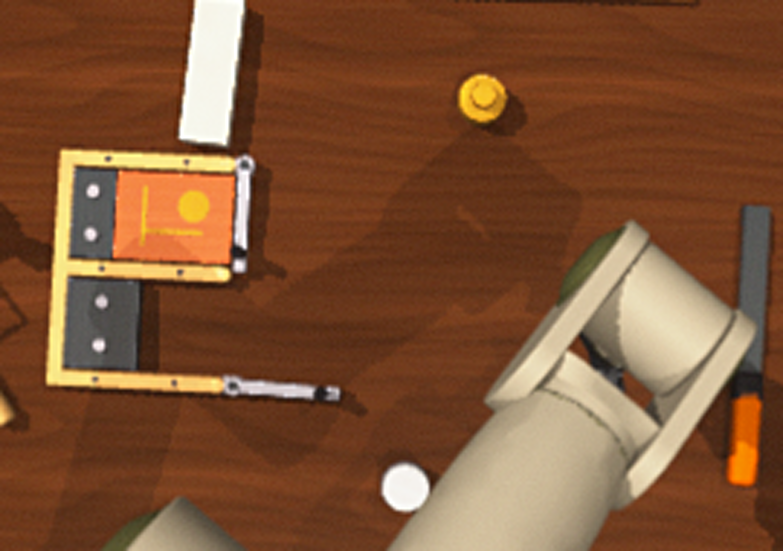

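The picture shows the block against the short stop at (175,217). The far gate lies parallel across the mouth from (245,163) to (239,265), the near gate is open, and the bystanders have not moved.

```bash
python3 -c "
from rig import *
print(finish_job())"
```

```text
the job is handed in; nothing more can be done
None
```

The job is handed in: the block sits home against the 45 mm stop in the far bay, flush with the mouth, with that gate shut and the near gate open; the last picture shows the frame-side bystanders unmoved, and no verdict was returned.

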